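# Pump up the vacuum bed for a plaster moulding

## Task

Push the release lever of the vacuum bed fully over to the other side, away from you, to close it. Then press the pump's plunger down with the fingertips and let it rise, full stroke after full stroke, until the little indicator pin stands fully out of its boss, and finish with the plunger risen and the lever still closed. Only press and push: do not touch the pin, and leave the moulding on the bed and the other loose things where they are.

Things in the scene. Friction and masses are not known exactly. Their poses are not given: they have to be found in the camera images.
- pump: vacuum bed bolted to the table: base plate 170 x 400 x 15 mm carrying lever pedestal, grey pump block and black holding bed in a row. Origin on the plunger's axis at table height; x to its back (away from the robot), y along the row towards the lever. Block (75 x 130 mm, centre y -25 mm) 90 mm high, barrel (radius 26 mm) on it to 115 mm. Holding bed 45 mm high, centre y -190 mm.
- plunger (a joint): travel of the pump plunger in m: 0 fully up, 0.025 fully pressed. Slides straight down; a spring lifts it again (3 N at the top, 8 N at the bottom, and about 3 N more while pumping; a hard stop below). Each full stroke (at least 22 mm down, then back to the top) raises the pin by about 3 to 4 mm, but only while the lever is closed; strokes under 8 mm may do nothing.
- plunger_top (a point): centre of the flat top of the plunger's black mushroom knob (48 mm across, 18 mm thick, flat top 32 mm across), 163 mm above the table when up, 138 mm when pressed; moves with the plunger
- pin (a joint): how far the steel indicator pin (16 mm across) stands out, in m: starts at 0 to 0.006, about 0.020 when fully out, where it stays and further strokes change nothing. It keeps its height between strokes.
- pin_tip (a point): centre of the top end of the indicator pin, which rises straight up out of a black boss (36 mm across, its top 102 mm above the table) on the pump block, 62 mm from the plunger's axis in the bed's -y direction
- lever (a joint): angle of the release lever in rad: 0 open (leaning to the bed's -x side, towards the robot), 1.0 fully closed (leaning to +x). Stays where it is left; about 1 N at the ball moves it. Starts at 0 to 0.15.
- lever_tip (a point): centre of the black ball (26 mm across) ending the lever's 10 mm rod. The lever turns about a level axis along the bed's y, at the bed's x = 0, y = 85 mm, 92 mm above the table, and the ball is 75 mm from that axis: about 158 mm high at both ends, 167 mm midway, going from x = -36 mm (open) to +36 mm (closed).
- moulding: loose stepped plaster moulding, 70 x 120 x 42 mm, lying on the holding bed; origin at the centre of its underside; to be left alone
- rosette: loose round plaster rosette, 72 mm across, 26 mm high, on the table before the bed; leave alone
- sander: loose cork sanding block, 50 x 100 x 30 mm, on the table before the bed; leave alone
- jar: loose closed jar, 60 mm across, 85 mm high, behind the pump; leave alone
- mug: loose white cup, 72 mm across, 85 mm high, right of the bed; leave alone
- brush: loose brush lying right of the bed; leave alone
- spatula: loose spatula lying right of the bed; leave alone
- mallet: loose hammer lying left of the bed; leave alone

How it is judged:
By the outcome, as a careful person would: the job done as asked, in the order asked, and still so for the second after the job is handed in, with the robot touching nothing.
It also fails if it takes over 53 s, if anything falls off the work surface, if the arm or the gripper's body presses on something with over 40 N, if the wrist force passes 120 N, or if a joint passes its speed limit or range.

## Robot

A 7-joint arm with a two-finger parallel gripper is mounted at the origin on the work surface. World frame = base frame: x ahead of the robot, y to its left, z up, the work surface at z = 0. Lengths are in m, angles in rad, forces in N, time in s.
With the tool pointing down it reaches from about 0.35 to 0.775 m from the base axis. Payload 3.1 kg.
Tool frame: the origin (TCP) lies on the centre line of the jaws, within the pads' length; the fingertips stand 11 mm ahead of it and the grasp point (between the pads) lies 8 mm behind it (arm.finger_overhang is the distance from the TCP to the fingertips, in m); z points along the fingers, y is the direction in which the jaws open and shut (so a half turn about z gives the same grasp; the last joint's range is limited). The gripper opens to 85 mm and grips with 20 to 120 N. Pads are 22 mm wide; open, the fingers measure 114 mm over their backs; the gripper's body (76 mm by 85 mm) begins 54 mm behind the grasp point. The pads swing forward as they close: fully open they stand 13 mm farther back than shut.
Start: joints at [-1.206, 0.311, 0.014, 1.512, -0.004, 1.319, -0.027], TCP at [0.218, 0.505, 0.218] pointing down, gripper open.
Joint ranges: [-2.7, 2.7], [-0.3, 1.91], [-1.27, 1.3], [0.12, 2.57], [-1.44, 4.58], [0.2, 2.03], [-3.05, 3.05]. Speed limits (rad/s): [2.79, 2.79, 3.14, 3.14, 3.14, 3.14, 3.14].

## Interface

Orientations are given as a unit quaternion [w, x, y, z].
In Python, from station import arm gives the robot as it stands.
- The arm moves only by the tool servo_tool, never from a script. Its argument "increments" is text: rows parted by semicolons, each of 5 numbers parted by spaces: the shift along the tool's x, y, z in m, then the turn about the tool's z in rad, then the gripper's target within -1 to 1 (shut at 1, half-way at 0, fully open at -1). In form: x y z roll jaw; .... A call has exactly 5 rows; each row shifts and turns the commanded pose from where the row before left it, along the tool's axes as they then stand; what a row does not reach is not made up. A row lasts 1/10 s, in which the tool goes at most 50 mm and 8.59 degrees, less where a joint would pass 70% of its speed; a pose out of reach is approached as far as the arm can. A call is refused whole if a number of a shift passes 0.05 or a number of a turn 0.15, either way. A call with a gripper value outside its range is refused whole. The fingers move at their own pace and stop on an object; "newtons" is the grip in N (left out, the last holds). Time passes only in rows, so rows that do not move let the fingers close, or fill a call up. It gives the time, the measured TCP pose, the force and the opening at its end, in the units of the state.
- arm.observe(): the state, without advancing time (a new reading comes with each control period).
- arm.camera(name): name is "scene" or "side" or "wrist"; returns the picture (400x640x3 uint8, blue, green, red); there is no depth.
- arm.calibration(name): a dict with "fovy" (degrees; the focal length in pixels is half the picture's height over the tangent of half this angle, whatever the lens; pixels are square), "cx", "cy" (the principal point, pixels), "dist_coeffs" ([k1, k2, p1, p2, k3] as OpenCV has them; the pictures are not rectified), "pose" (4x4, takes a point from camera to world coordinates). Camera axes: x right, y down, z forward; pixel columns grow to the right and rows downward; lengths in m; the calibration is good to about 2 mm. A picture is of the moment at which its call begins: read the wrist's pose just before it. calibration takes no time and is no camera call; for the wrist camera it gives the pose at the moment of the call.
- arm.finish_job(): hands the job in, once; it reports no verdict.
Trained networks look in the newest picture that a camera, given by its name, has taken for a name from the list of things; names that differ only in an ending like _2 or _b are one class to them, and where a whole thing is asked for, a point or a joint stands for the part that bears it (a point fixed in the world has none). Each returns a list of dicts, best first, with "p" (0 to 1); they miss things now and then, are a little off and sometimes report something else, mostly with a low value. They report only what shows in the picture. A call takes as long as a camera call.
- arm.outline_of(name, camera): "pixels" (400x640 bool, what is visible of it) and "xy" ([column, row] in pixels, amid what is visible of it).
The state is a dict: "t": time; "joint_positions": joint angles; "qd": joint speeds; "effort": joint torques, N m; "tool_pos": TCP position; "eef_rot": TCP orientation; "ft_force": force on the tool from outside, world axes, zero at the start; "ft_torque": the same for the moment, N m; "width": finger opening in m.
Only numpy, scipy, OpenCV 4.12 (cv2) and the standard library are available. Lean on these libraries where they do the work, as an engineer would, in place of code of your own. Each camera call takes 0.05 s, during which the arm holds its last target.

## Working session

There is one attempt and no reset: what is moved stays moved. The work goes in short steps, Python scripts to look and compute and a tool call to move; the robot and the scene stay as the last step left them, time stands still between calls to the robot, and variables do not carry over. Pictures are saved under pics/ and viewed, and the job is handed in when it is done.

Besides the shell and the picture viewer there is one more tool, called after "Request:" by a JSON object that holds its "method" and its "body", one argument or row to a line. servo_tool: Moves the arm, as the interface text tells. Its arguments: {"type":"object","properties":{"increments":{"type":"string"},"newtons":{"type":"number"}},"required":["increments"]}

```bash
mkdir -p pics
python3 - <<'E'
from station import arm
import cv2,numpy as np
s=arm.observe();print(s['t'],s['tool_pos'],s['eef_rot'],s['width'],arm.finger_overhang)
for n in ['scene','side','wrist']:
    im=arm.camera(n);cv2.imwrite(f'pics/{n}0.png',im)
    c=arm.calibration(n);print(n,c['fovy'],c['cx'],c['cy'],c['dist_coeffs'],np.round(c['pose'],3).tolist())
E
```

```text
0.0 [0.21728822 0.50441707 0.21673027] [-1.96178711e-04  2.01963018e-01  9.79392438e-01 -1.16363422e-03] 0.08545113296115556 0.011
scene 42.42639598496676 321.3309467496267 198.99646157816358 [-0.12599599  0.          0.          0.          0.        ] [[0.322, 0.662, -0.677, 1.605], [0.947, -0.21, 0.245, -0.369], [0.02, -0.72, -0.694, 1.173], [0.0, 0.0, 0.0, 1.0]]
side 49.61293853516125 316.96621068319115 193.5858804479854 [-0.03010811  0.          0.          0.          0.        ] [[0.989, -0.084, 0.123, 0.423], [-0.149, -0.583, 0.799, -1.022], [0.005, -0.808, -0.589, 0.863], [0.0, 0.0, 0.0, 1.0]]
wrist 64.13109528775834 323.93623974190865 196.8616789539368 [-0.02627931  0.          0.          0.          0.        ] [[0.397, 0.871, 0.291, 0.144], [0.918, -0.376, -0.127, 0.538], [-0.001, 0.317, -0.948, 0.373], [0.0, 0.0, 0.0, 1.0]]
```

View pics/scene0.png

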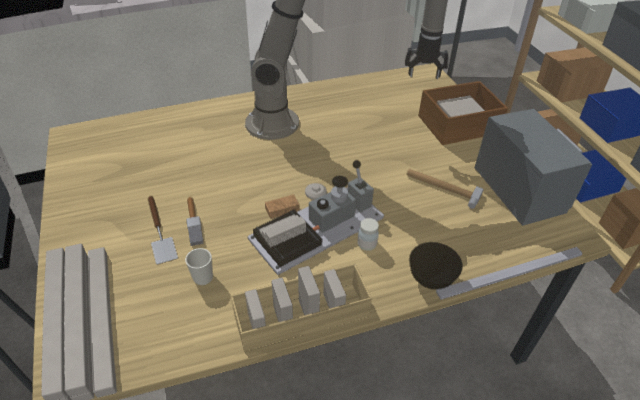

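View pics/side0.png

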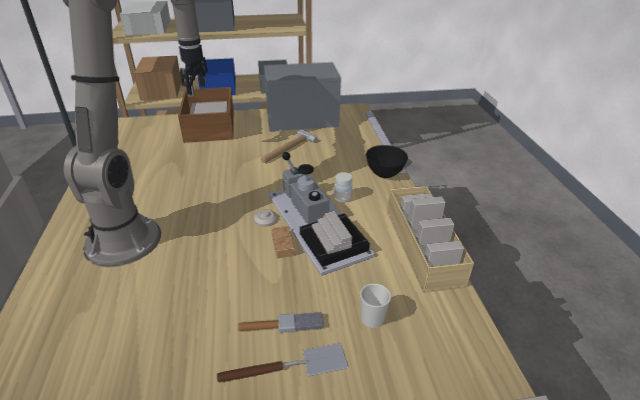

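View pics/wrist0.png

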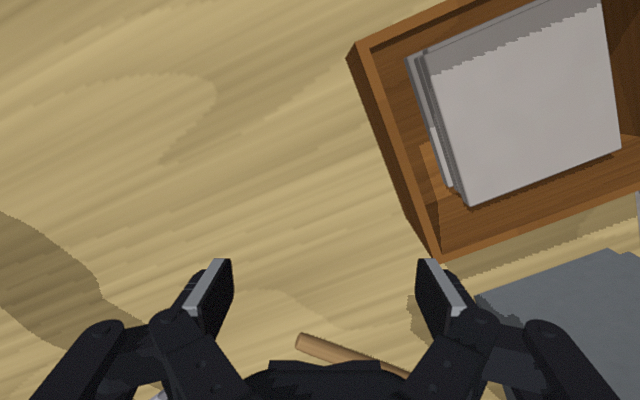

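```bash
cat > h.py <<'E'
from station import arm
import cv2,numpy as np
def K(c):
    f=200/np.tan(np.radians(c['fovy']/2));return np.array([[f,0,c['cx']],[0,f,c['cy']],[0,0,1]])
def ray(c,uv):
    p=cv2.undistortPoints(np.array([[uv]],float),K(c),np.array(c['dist_coeffs']))[0,0]
    T=np.array(c['pose']);d=T[:3,:3]@np.r_[p,1];return T[:3,3],d/np.linalg.norm(d)
def onz(c,uv,z):
    o,d=ray(c,uv);return o+d*(z-o[2])/d[2]
def tri(rs):
    A=sum(np.eye(3)-np.outer(d,d) for o,d in rs);b=sum((np.eye(3)-np.outer(d,d))@o for o,d in rs)
    x=np.linalg.solve(A,b);return x,[np.linalg.norm(np.cross(x-o,d)) for o,d in rs]
def proj(c,P):
    T=np.linalg.inv(np.array(c['pose']));r,_=cv2.Rodrigues(T[:3,:3])
    return cv2.projectPoints(np.array(P,float).reshape(-1,3),r,T[:3,3],K(c),np.array(c['dist_coeffs']))[0][:,0]
E
python3 - <<'E'
from h import *
cal={n:arm.calibration(n) for n in('scene','side')}
for name in ['lever_tip','plunger_top','pin_tip','moulding','jar']:
    for n in cal:
        for o in arm.outline_of(name,n)[:2]:
            ys,xs=np.where(o['pixels']);print(name,n,round(o['p'],2),np.round(o['xy'],1),len(xs),xs.min(),xs.max(),ys.min(),ys.max())
a=cv2.imread('pics/scene0.png')[140:280,230:400];b=cv2.imread('pics/side0.png')[140:280,240:400]
cv2.imwrite('pics/z1.png',cv2.resize(a,None,fx=4,fy=4,interpolation=3)[:, :]);cv2.imwrite('pics/z2.png',cv2.resize(b,None,fx=4,fy=4,interpolation=3))
E
```

```text
lever_tip scene 0.44 [356.2 167.5] 101 353 361 161 183
lever_tip side 0.49 [287.6 158.7] 85 282 293 152 169
plunger_top scene 0.44 [340.  183.2] 191 332 348 175 191
plunger_top scene 0.44 [279.8 209.7] 524 265 299 194 217
plunger_top side 0.53 [301.4 168.5] 154 298 312 164 180
pin_tip scene 0.42 [315.5 186.8] 228 305 325 183 197
moulding scene 0.93 [283.2 226.7] 847 259 305 214 245
moulding side 0.64 [329.8 235.6] 1131 312 351 211 253
jar scene 0.73 [368.  233.1] 549 358 378 218 249
jar side 0.7 [341.6 183.1] 492 333 352 172 202
jar side 0.17 [316.8 364.9] 1560 217 346 345 382
```

View pics/z1.png

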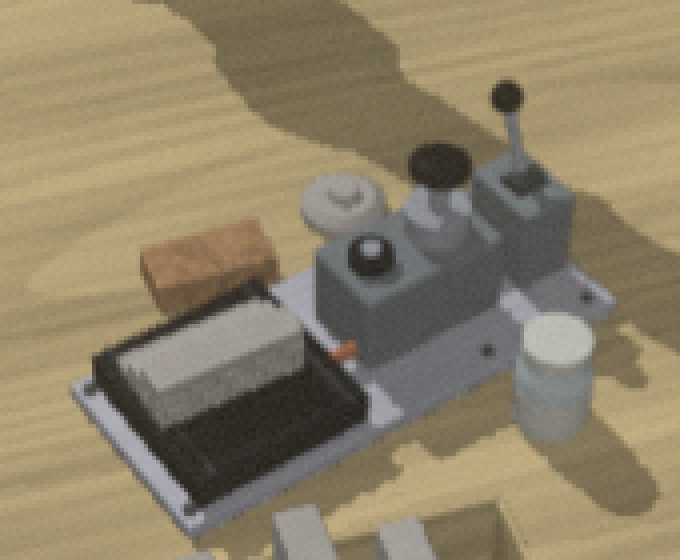

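View pics/z2.png

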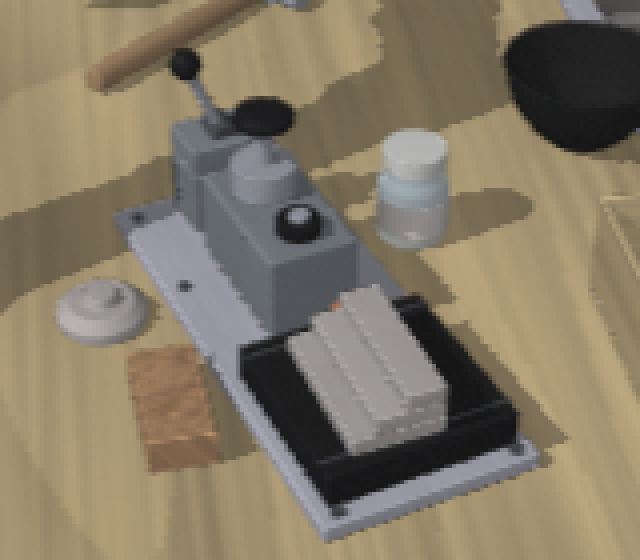

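```bash
cat > fit.py <<'E'
from h import *
from scipy.optimize import least_squares
cal={n:arm.calibration(n) for n in('scene','side')}
# params: px,py,yaw,lever,pin, dy(base centre along y)
obs=[('scene','ball',356.75,164.25),('scene','knob',340,181.2),('scene','pin',323.25,201.75),
('side','ball',286.25,156),('side','knob',305.75,169.25),('side','pin',315.25,193.75),
('scene','c--',248,237.5),('scene','c+-',278.75,273.75),('scene','c++',383.75,215),
('side','c--',322.5,275),('side','c+-',374.5,254.5),('side','c-+',268.75,193)]
def pts(p):
    x,y,a,l,h,dy=p
    th=-0.5+l
    d={'ball':(75*np.sin(th),85,92+75*np.cos(th)),'knob':(0,0,157),'pin':(0,-62,102+h*1e3)}
    for sx in'+-':
        for sy in '+-': d['c'+sx+sy]=((85 if sx=='+' else -85),dy*1e3+(200 if sy=='+' else -200),15 if 1 else 0)
    R=np.array([[np.cos(a),-np.sin(a),0],[np.sin(a),np.cos(a),0],[0,0,1]])
    return {k:R@np.array(v)/1e3+[x,y,0] for k,v in d.items()}
def res(p):
    P=pts(p);return np.concatenate([proj(cal[n],P[k])[0]-[u,v] for n,k,u,v in obs])
b=None
for a in np.arange(-3,3,.5):
    r=least_squares(res,[.55,0,a,.1,.003,-.1],loss='soft_l1')
    if b is None or r.cost<b.cost:b=r
print(b.cost,np.round(b.x,4));
for o,e in zip(obs,res(b.x).reshape(-1,2)):print(o[:2],np.round(e,1))
for k,v in pts(b.x).items():print(k,np.round(v,4))
for k in('ball','knob','pin'):
    print(k,tri([ray(cal[n],(u,v)) for n,kk,u,v in obs if kk==k]))
E
python3 fit.py
```

```text
6.291045291686554 [ 0.5572  0.0677  0.3078  0.1184  0.0024 -0.0822]
('scene', 'ball') [-0.2 -0.2]
('scene', 'knob') [ 0.1 -0.4]
('scene', 'pin') [-0.4  0.3]
('side', 'ball') [0.3 0. ]
('side', 'knob') [ 0.4 -0.8]
('side', 'pin') [-0.1 -0.3]
('scene', 'c--') [-1.4 -0.8]
('scene', 'c+-') [-1.4 -0.4]
('scene', 'c++') [ 0.3 -0.3]
('side', 'c--') [ 0.1 -2.4]
('side', 'c+-') [ 2.2 -1.4]
('side', 'c-+') [-0.3  0.1]
ball [0.5049 0.1402 0.1616]
knob [0.5572 0.0677 0.157 ]
pin [0.576  0.0086 0.1044]
c++ [0.6026 0.2057 0.015 ]
c+- [ 0.7237 -0.1755  0.015 ]
c-+ [0.4406 0.1542 0.015 ]
c-- [ 0.5617 -0.227   0.015 ]
ball (array([0.50442745, 0.14136452, 0.16059345]), [np.float64(0.0005020450884110447), np.float64(0.0005020450884110163)])
knob (array([0.55599495, 0.0677721 , 0.15429871]), [np.float64(0.00011207042061766617), np.float64(0.0001120704206175055)])
pin (array([0.57594242, 0.00934847, 0.10396277]), [np.float64(0.0010301870959498582), np.float64(0.0010301870959500538)])
```

Request:
{"method": "servo_tool", "body": {
  "increments": "-0.024 -0.017 0 0 1; -0.024 -0.017 0 0 1; -0.024 -0.017 0 0 1; -0.024 -0.017 0 0 1; -0.024 -0.017 0 0 1",
  "newtons": 40
}}

```text
t: 1.15
tool_pos: [0.2947, 0.3786, 0.218]
eef_rot: [0.0, 0.202, 0.979, 0.0]
ft_force: [0.9, 0.8, 0.2]
width: 0.0121
```

Request:
{"method": "servo_tool", "body": {
  "increments": "-0.024 -0.017 0 0 1; -0.024 -0.017 0 0 1; -0.024 -0.017 0 0 1; -0.024 -0.017 0 0 1; -0.024 -0.017 0 0 1"
}}

```text
t: 1.65
tool_pos: [0.3713, 0.253, 0.218]
eef_rot: [0.0, 0.202, 0.979, 0.0]
ft_force: [-0.1, -0.0, -0.1]
width: -0.0
```

Request:
{"method": "servo_tool", "body": {
  "increments": "-0.024 -0.017 0 0 1; -0.024 -0.017 0 0 1; -0.024 -0.017 0 0 1; -0.024 -0.017 0 0 1; -0.024 -0.017 0 0 1"
}}

```text
t: 2.15
tool_pos: [0.4479, 0.1275, 0.2181]
eef_rot: [0.0, 0.202, 0.979, 0.0]
ft_force: [0.0, 1.2, -0.4]
width: -0.0002
```

Request:
{"method": "servo_tool", "body": {
  "increments": "0 0 0 -0.145 1; 0 0 0 -0.145 1; 0 0 0 -0.145 1; 0 0 0 -0.145 1; 0 0 0 -0.135 1"
}}

```text
t: 2.65
tool_pos: [0.4474, 0.1285, 0.2179]
eef_rot: [0.0, -0.156, 0.988, 0.0]
ft_force: [-0.2, -0.3, -1.0]
width: 0.0
```

Run:
```python
from h import *
c=arm.calibration('wrist');im=arm.camera('wrist')
for k,P in {'ball':[.5049,.1402,.1616],'knobtop':[.5572,.0677,.163],'pin':[.576,.0086,.1044]}.items():
    u=proj(c,P)[0];print(k,u);cv2.drawMarker(im,tuple(int(x) for x in u),(0,0,255))
cv2.imwrite('pics/w1.png',im)
```

```text
ball [314.1881093  279.69396488]
knobtop [207.83313681 310.09369069]
pin [165.05580074 270.20255899]
```

View pics/w1.png

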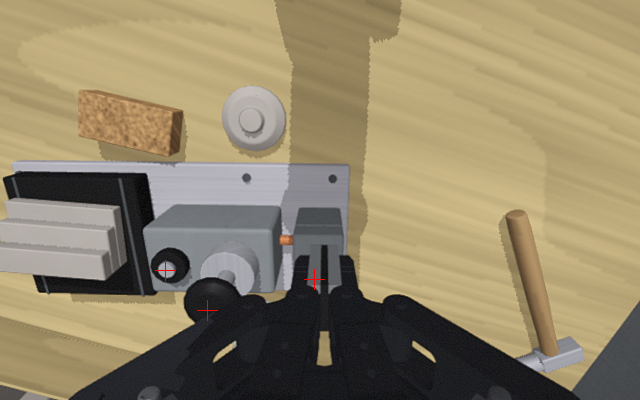

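Request:
{"method": "servo_tool", "body": {
  "increments": "0 -0.005 0.015 0 1; 0 0 0.02 0 1; 0 0 0.02 0 1; 0 0 0.006 0 1; 0 0 0 0 1"
}}

```text
t: 3.2
tool_pos: [0.4482, 0.1236, 0.1562]
eef_rot: [-0.001, -0.153, 0.988, -0.0]
ft_force: [-0.2, 0.1, -0.0]
width: 0.0003
```

Request:
{"method": "servo_tool", "body": {
  "increments": "-0.01 0 0 0 1; -0.01 0 0 0 1; -0.01 0 0 0 1; -0.005 0 0 0 1; -0.005 0 0 0 1"
}}

```text
t: 3.7
tool_pos: [0.4876, 0.1361, 0.1569]
eef_rot: [-0.0, -0.154, 0.988, -0.0]
ft_force: [-2.6, -1.2, 5.9]
width: -0.0004
```

Request:
{"method": "servo_tool", "body": {
  "increments": "-0.007 0 0 0 1; -0.007 0 0 0 1; -0.007 0 0 0 1; -0.007 0 0 0 1; -0.007 0 0 0 1"
}}

```text
t: 4.2
tool_pos: [0.5263, 0.148, 0.1637]
eef_rot: [0.007, -0.153, 0.988, 0.001]
ft_force: [-0.9, -0.6, 18.0]
width: 0.0001
```

Run:
```python
from h import *
a=arm.camera('scene');b=arm.camera('side')
cv2.imwrite('pics/z3.png',np.hstack([cv2.resize(a[140:240,310:410],None,fx=4,fy=4,interpolation=3),cv2.resize(b[110:210,250:350],None,fx=4,fy=4,interpolation=3)]))
print(arm.observe()['ft_force'])
```

```text
[ 1.90796202  0.18252463 17.85073031]
```

View pics/z3.png

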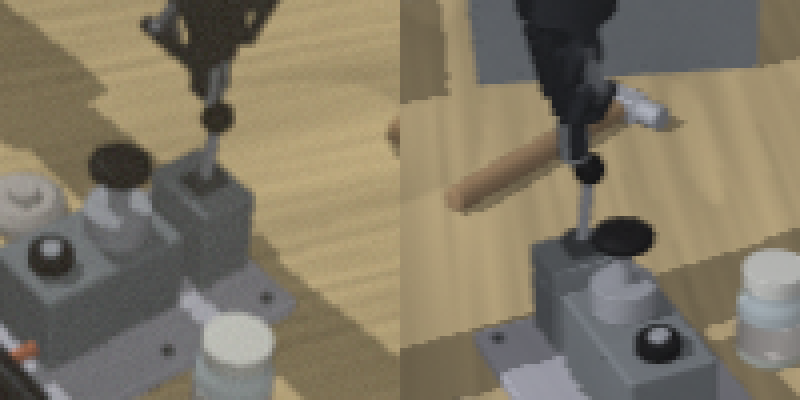

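Run:
```python
from h import *
c1,c2=arm.calibration('scene'),arm.calibration('side')
x,e=tri([ray(c1,(364.5,169.5)),ray(c2,(297.5,152))]);print(x,e)
s=arm.observe();print(s['tool_pos'],s['eef_rot'])
a=.3078;R=np.array([[np.cos(a),np.sin(a)],[-np.sin(a),np.cos(a)]])
for p in(x,s['tool_pos']):print(R@(np.array(p)[:2]-[.5572,.0677]),p[2])
t=np.array(s['tool_pos'])-[0,0,.011]
print(proj(c1,t)/1-[310,140],proj(c2,t)-[250,110])
```

```text
[0.54091094 0.15143623 0.16643534] [np.float64(0.00019035662734092737), np.float64(0.00019035662734098434)]
[0.52755284 0.14837757 0.16359971] [ 0.00863887 -0.15353236  0.98810494  0.00134848]
[0.00984545 0.08473581] 0.16643533590120166
[-0.00381151  0.0858679 ] 0.1635997125425349
[[51.57436961 30.3518876 ]] [[43.52762714 46.6341068 ]]
```

Request:
{"method": "servo_tool", "body": {
  "increments": "0.004 0 -0.003 0 1; 0.004 0 -0.003 0 1; 0.004 0 -0.002 0 1; 0 0 0 0 1; 0 0 0 0 1"
}}

```text
t: 4.8
tool_pos: [0.5083, 0.1428, 0.1641]
eef_rot: [-0.001, -0.154, 0.988, -0.0]
ft_force: [0.5, -0.3, -0.6]
width: 0.0001
```

Request:
{"method": "servo_tool", "body": {
  "increments": "0 0 -0.005 0 1; -0.005 0 0 0 1; -0.005 0 0 0 1; -0.003 0 0 0 1; 0 0 0 0 1"
}}

```text
t: 5.3
tool_pos: [0.5218, 0.147, 0.1696]
eef_rot: [0.0, -0.154, 0.988, -0.0]
ft_force: [0.7, -0.5, 0.0]
width: -0.0001
```

Request:
{"method": "servo_tool", "body": {
  "increments": "-0.004 0 0 0 1; -0.004 0 0 0 1; -0.004 0 0 0 1; 0 0 0 0 1; 0 0 0 0 1"
}}

```text
t: 5.8
tool_pos: [0.5327, 0.1505, 0.1697]
eef_rot: [-0.0, -0.154, 0.988, -0.0]
ft_force: [0.0, -0.3, -0.6]
width: -0.0003
```

Request:
{"method": "servo_tool", "body": {
  "increments": "-0.004 0 0 0 1; -0.004 0 0 0 1; -0.004 0 0 0 1; 0 0 0 0 1; 0 0 0 0 1"
}}

```text
t: 6.3
tool_pos: [0.5442, 0.1541, 0.1697]
eef_rot: [-0.0, -0.154, 0.988, -0.0]
ft_force: [-0.4, 0.2, 0.4]
width: -0.0002
```

Run:
```python
from h import *
a=arm.camera('scene');b=arm.camera('side')
cv2.imwrite('pics/z4.png',np.hstack([cv2.resize(a[140:240,310:410],None,fx=4,fy=4,interpolation=3),cv2.resize(b[110:210,250:350],None,fx=4,fy=4,interpolation=3)]))
print(arm.observe()['ft_force'])
```

```text
[0.35783241 0.34377146 1.17711352]
```

View pics/z4.png

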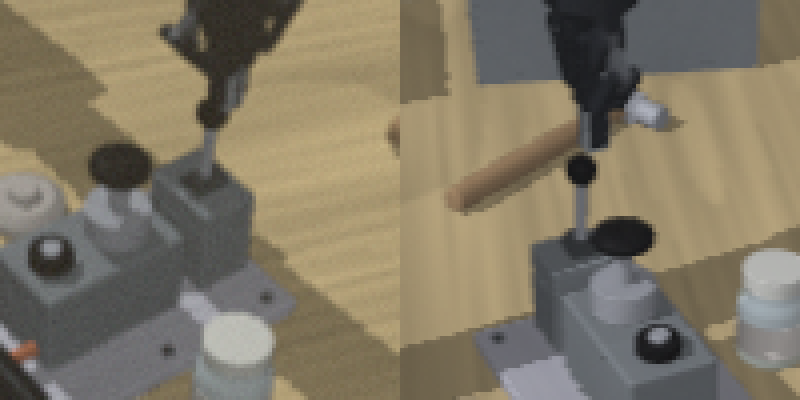

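Run:
```python
from h import *
c1,c2=arm.calibration('scene'),arm.calibration('side')
a=.3078;R=np.array([[np.cos(a),np.sin(a)],[-np.sin(a),np.cos(a)]])
for p,q in (((362.5,168.2),(295.5,152)),((368.5,167.5),(298.7,147.5))):
    x,e=tri([ray(c1,p),ray(c2,q)]);print(x,e,R@(x[:2]-[.5572,.0677]))
s=arm.observe();print(s['tool_pos'])
t=np.array(s['tool_pos'])
for dz in(.011,0,-.011):
  print(dz,(proj(c1,t-[0,0,dz])-[310,140])*4,(proj(c2,t-[0,0,dz])-[250,110])*4+[400,0])
```

```text
[0.5346361  0.14761451 0.16840952] [np.float64(0.0009861172838627622), np.float64(0.0009861172838629005)] [0.00270767 0.08299474]
[0.54618008 0.16146639 0.17634102] [np.float64(0.0004024433908901385), np.float64(0.00040244339089011796)] [0.01790571 0.09269822]
[0.54405389 0.15405    0.16976552]
0.011 [[222.08408305 127.41405866]] [[593.91111385 174.62884656]]
0 [[223.23864785 116.32366667]] [[593.63339944 162.58351649]]
-0.011 [[224.40314089 105.12591162]] [[593.35327548 150.42462616]]
```

Request:
{"method": "servo_tool", "body": {
  "increments": "0 0 -0.015 0 1; 0.02 0 0 0 1; 0.02 0 0 0 1; 0.015 0 0 0 1; 0 0 0 0 1"
}}

```text
t: 6.9
tool_pos: [0.4901, 0.1368, 0.185]
eef_rot: [-0.001, -0.153, 0.988, 0.0]
ft_force: [1.2, -0.0, -0.2]
width: -0.0002
```

Request:
{"method": "servo_tool", "body": {
  "increments": "0 -0.002 0.015 0 1; 0 0 0.015 0 1; 0 0 0.015 0 1; 0 0 0 0 1; 0 0 0 0 1"
}}

```text
t: 7.4
tool_pos: [0.4929, 0.1356, 0.1399]
eef_rot: [0.0, -0.154, 0.988, -0.0]
ft_force: [0.5, -0.2, 0.2]
width: 0.0003
```

Run:
```python
from h import *
a=arm.camera('scene');b=arm.camera('side')
cv2.imwrite('pics/z5.png',np.hstack([cv2.resize(a[140:240,310:410],None,fx=4,fy=4,interpolation=3),cv2.resize(b[110:210,250:350],None,fx=4,fy=4,interpolation=3)]))
print(arm.observe()['ft_force'])
```

```text
[0.79324352 0.03117885 0.92028186]
```

View pics/z5.png

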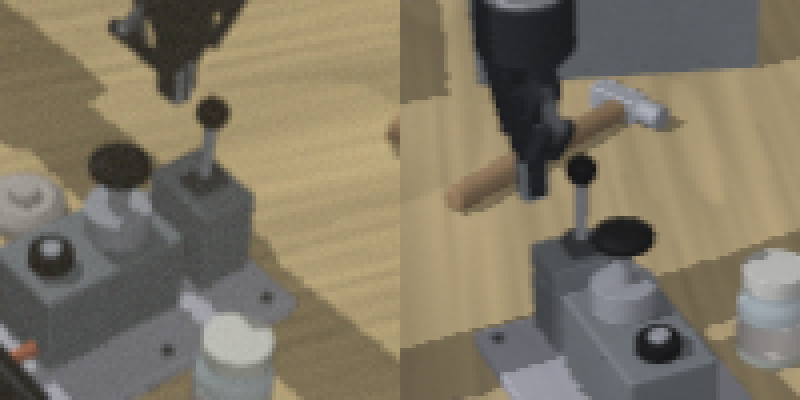

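Request:
{"method": "servo_tool", "body": {
  "increments": "-0.008 0 0 0 1; -0.008 0 0 0 1; -0.008 0 0 0 1; -0.008 0 0 0 1; -0.004 0 0 0 1"
}}

```text
t: 8.0
tool_pos: [0.5275, 0.1467, 0.1397]
eef_rot: [0.0, -0.154, 0.988, -0.0]
ft_force: [-1.2, -0.8, -0.9]
width: 0.0002
```

Request:
{"method": "servo_tool", "body": {
  "increments": "-0.004 0 0 0 1; -0.004 0 0 0 1; -0.003 0 0 0 1; 0 0 0 0 1; 0 0 0 0 1"
}}

```text
t: 8.5
tool_pos: [0.5375, 0.1499, 0.14]
eef_rot: [0.0, -0.154, 0.988, 0.0]
ft_force: [-0.5, 0.4, 1.5]
width: 0.0002
```

Run:
```python
from h import *
a=arm.camera('scene');b=arm.camera('side')
cv2.imwrite('pics/z6.png',np.hstack([cv2.resize(a[140:240,310:410],None,fx=4,fy=4,interpolation=3),cv2.resize(b[110:210,250:350],None,fx=4,fy=4,interpolation=3)]))
print(arm.observe()['ft_force'])
```

```text
[ 0.24941051  0.25641551 -0.56329043]
```

View pics/z6.png

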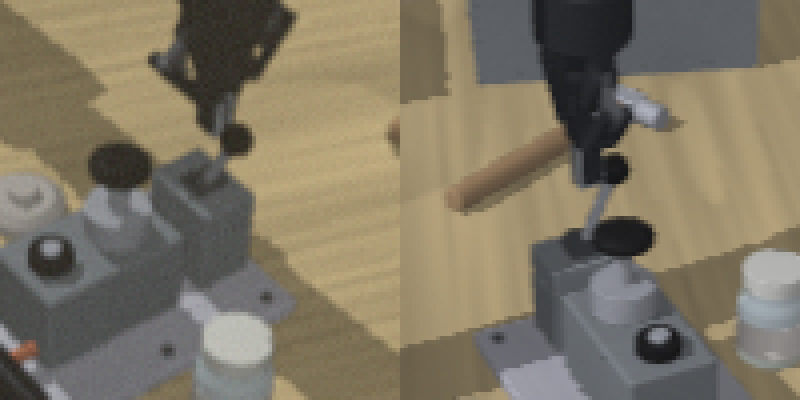

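Request:
{"method": "servo_tool", "body": {
  "increments": "-0.003 0 0 0 1; -0.003 0 0 0 1; 0 0 0 0 1; 0 0 0 0 1; 0 0 0 0 1"
}}

```text
t: 9.1
tool_pos: [0.5425, 0.1515, 0.1396]
eef_rot: [-0.0, -0.153, 0.988, -0.0]
ft_force: [-1.5, -0.2, -1.8]
width: -0.0001
```

Request:
{"method": "servo_tool", "body": {
  "increments": "-0.003 0 0 0 1; -0.003 0 0 0 1; 0 0 0 0 1; 0 0 0 0 1; 0 0 0 0 1"
}}

```text
t: 9.6
tool_pos: [0.5428, 0.1516, 0.1393]
eef_rot: [-0.007, -0.153, 0.988, -0.001]
ft_force: [-12.3, -3.3, 8.1]
width: 0.0004
```

Request:
{"method": "servo_tool", "body": {
  "increments": "0.01 0 0 0 1; 0.012 0 0 0 1; 0.01 0 -0.02 0 1; 0 0 -0.03 0 1; 0 0 -0.015 0 1"
}}

```text
t: 10.1
tool_pos: [0.5203, 0.1443, 0.208]
eef_rot: [0.004, -0.154, 0.988, 0.001]
ft_force: [0.3, 0.6, 0.3]
width: -0.0003
```

Run:
```python
from h import *
a=arm.camera('scene');b=arm.camera('side')
cv2.imwrite('pics/z7.png',np.hstack([cv2.resize(a[140:240,310:410],None,fx=4,fy=4,interpolation=3),cv2.resize(b[110:210,250:350],None,fx=4,fy=4,interpolation=3)]))
s=arm.observe();d=np.array([.5572,.0677])-s['tool_pos'][:2];w,x,y,z=s['eef_rot']
tx=np.array([2*x*x-1,2*x*y]);ty=np.array([2*x*y,2*y*y-1]);print(s['tool_pos'],d@tx,d@ty)
```

```text
[0.52114093 0.1444995  0.20823134] -0.01105164834938338 -0.08411706123541818
```

View pics/z7.png

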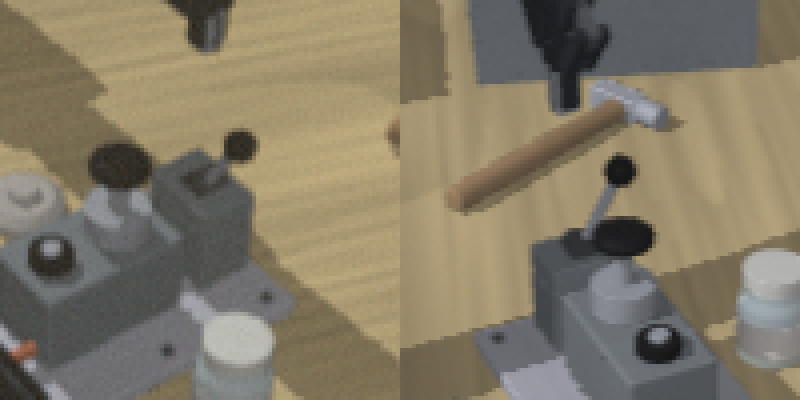

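Request:
{"method": "servo_tool", "body": {
  "increments": "-0.003 -0.022 0 0 1; -0.003 -0.022 0 0 1; -0.003 -0.02 0 0 1; -0.002 -0.02 0 0 1; 0 0 0 0 1"
}}

```text
t: 10.7
tool_pos: [0.555, 0.0627, 0.2039]
eef_rot: [0.0, -0.15, 0.989, -0.002]
ft_force: [0.3, -0.1, -0.4]
width: -0.0001
```

Run:
```python
from h import *
c1,c2=arm.calibration('scene'),arm.calibration('side')
a=.3078;R=np.array([[np.cos(a),np.sin(a)],[-np.sin(a),np.cos(a)]])
x,e=tri([ray(c1,(370,176.25)),ray(c2,(305,152.75))]);xb=R@(x[:2]-[.5572,.0677]);print(x,xb,np.arctan2(xb[0],x[2]-.092)+.5)
print(arm.observe()['tool_pos'])
```

```text
[0.56541118 0.15978741 0.1572234 ] [0.03572433 0.08527184] 1.0010930352706018
[0.55495437 0.06274344 0.20385014]
```

Request:
{"method": "servo_tool", "body": {
  "increments": "-0.0035 0.004 0.01 0 1; 0 0 0.015 0 1; 0 0 0.015 0 1; 0 0 0.005 0 1; 0 0 0 0 1"
}}

```text
t: 11.2
tool_pos: [0.5548, 0.0738, 0.1582]
eef_rot: [-0.001, -0.155, 0.988, 0.0]
ft_force: [0.2, 0.1, -0.6]
width: 0.0002
```

Request:
{"method": "servo_tool", "body": {
  "increments": "0 0 0.005 0 1; 0 0 0.005 0 1; 0 0 0 0 1; 0 0 0 0 1; 0 0 0 0 1"
}}

```text
t: 11.7
tool_pos: [0.5562, 0.0717, 0.15]
eef_rot: [0.0, -0.153, 0.988, -0.0]
ft_force: [-0.3, 0.1, 0.0]
width: -0.0002
```

Run:
```python
from h import *
a=arm.camera('scene');b=arm.camera('side')
cv2.imwrite('pics/z8.png',np.hstack([cv2.resize(a[140:240,290:390],None,fx=4,fy=4,interpolation=3),cv2.resize(b[110:210,250:350],None,fx=4,fy=4,interpolation=3)]))
```

```text
(no output)
```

View pics/z8.png

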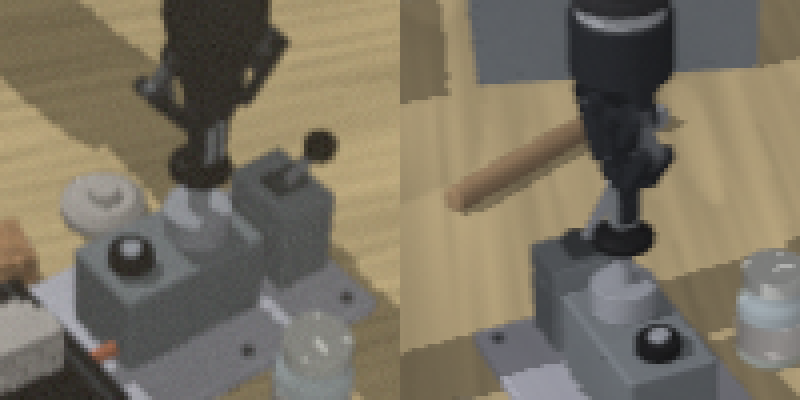

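Request:
{"method": "servo_tool", "body": {
  "increments": "-0.001 -0.004 0 0 1; 0 0 0.003 0 1; 0 0 0.003 0 1; 0 0 0 0 1; 0 0 0 0 1"
}}

```text
t: 12.3
tool_pos: [0.559, 0.0679, 0.1443]
eef_rot: [0.001, -0.153, 0.988, -0.0]
ft_force: [1.4, -1.0, 4.1]
width: -0.0002
```

Request:
{"method": "servo_tool", "body": {
  "increments": "0 0 0.005 0 1; 0 0 0.005 0 1; 0 0 0.005 0 1; 0 0 0 0 1; 0 0 0 0 1"
}}

```text
t: 12.8
tool_pos: [0.559, 0.0679, 0.1301]
eef_rot: [0.001, -0.153, 0.988, -0.0]
ft_force: [-1.9, -1.7, 8.1]
width: 0.0004
```

Request:
{"method": "servo_tool", "body": {
  "increments": "0 0 0.004 0 1; 0 0 0.004 0 1; 0 0 0.002 0 1; 0 0 0 0 1; 0 0 0 0 1"
}}

```text
t: 13.3
tool_pos: [0.5592, 0.0679, 0.1245]
eef_rot: [0.002, -0.153, 0.988, 0.0]
ft_force: [-8.1, -2.2, 26.8]
width: 0.0001
```

Request:
{"method": "servo_tool", "body": {
  "increments": "0 0 -0.008 0 1; 0 0 -0.012 0 1; 0 0 -0.014 0 1; 0 0 0 0 1; 0 0 0 0 1"
}}

```text
t: 13.8
tool_pos: [0.5576, 0.0688, 0.1519]
eef_rot: [-0.001, -0.154, 0.988, 0.0]
ft_force: [-0.2, 0.0, 0.1]
width: -0.0002
```

```bash
cat > look.py <<'E'
import sys
from h import *
a=arm.camera('scene');b=arm.camera('side')
cv2.imwrite(sys.argv[1],np.hstack([cv2.resize(a[165:225,300:360],None,fx=6.5,fy=6.5,interpolation=3),cv2.resize(b[150:210,285:345],None,fx=6.5,fy=6.5,interpolation=3)]))
E
python3 look.py pics/p1.png
```

```text
(no output)
```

View pics/p1.png

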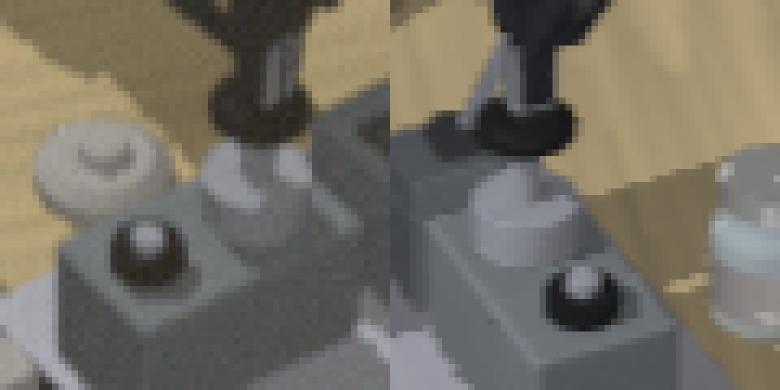

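Request:
{"method": "servo_tool", "body": {
  "increments": "0 0 0.008 0 1; 0 0 0.01 0 1; 0 0 0.01 0 1; 0 0 0.006 0 1; 0 0 0 0 1"
}}

```text
t: 14.4
tool_pos: [0.5585, 0.0687, 0.1245]
eef_rot: [0.001, -0.154, 0.988, 0.001]
ft_force: [-11.1, -0.9, 30.8]
width: 0.0001
```

Request:
{"method": "servo_tool", "body": {
  "increments": "0 0 -0.008 0 1; 0 0 -0.012 0 1; 0 0 -0.014 0 1; 0 0 0 0 1; 0 0 0 0 1"
}}

```text
t: 14.9
tool_pos: [0.5577, 0.0683, 0.1517]
eef_rot: [-0.001, -0.154, 0.988, -0.0]
ft_force: [-0.4, -0.2, 0.1]
width: 0.0001
```

Request:
{"method": "servo_tool", "body": {
  "increments": "0 0 0.008 0 1; 0 0 0.01 0 1; 0 0 0.01 0 1; 0 0 0.006 0 1; 0 0 0 0 1"
}}

```text
t: 15.4
tool_pos: [0.5587, 0.0684, 0.1244]
eef_rot: [0.001, -0.153, 0.988, 0.001]
ft_force: [-10.0, -1.4, 33.1]
width: 0.0001
```

Request:
{"method": "servo_tool", "body": {
  "increments": "0 0 -0.008 0 1; 0 0 -0.012 0 1; 0 0 -0.014 0 1; 0 0 0 0 1; 0 0 0 0 1"
}}

```text
t: 15.9
tool_pos: [0.5574, 0.0683, 0.1513]
eef_rot: [-0.001, -0.154, 0.988, -0.0]
ft_force: [-0.5, -0.7, 0.1]
width: 0.0001
```

```bash
python3 look.py pics/p2.png
```

```text
(no output)
```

View pics/p2.png

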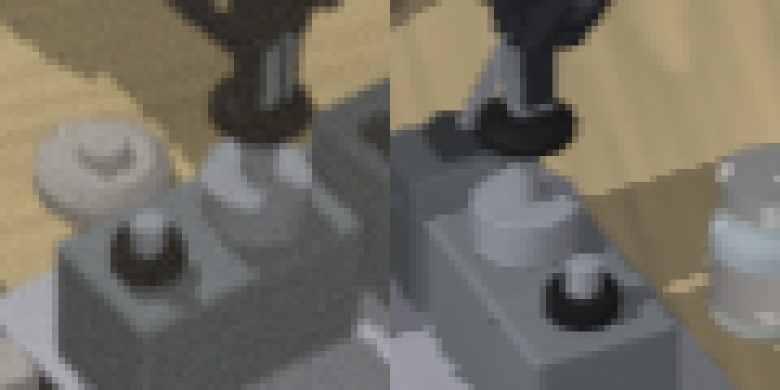

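Request:
{"method": "servo_tool", "body": {
  "increments": "0 0 0.008 0 1; 0 0 0.01 0 1; 0 0 0.009 0 1; 0 0 0.005 0 1; 0 0 0 0 1"
}}

```text
t: 16.5
tool_pos: [0.5583, 0.0684, 0.1245]
eef_rot: [0.0, -0.154, 0.988, 0.001]
ft_force: [-8.3, -0.9, 22.2]
width: 0.0003
```

Request:
{"method": "servo_tool", "body": {
  "increments": "0 0 -0.008 0 1; 0 0 -0.012 0 1; 0 0 -0.013 0 1; 0 0 0 0 1; 0 0 0 0 1"
}}

```text
t: 17.0
tool_pos: [0.5579, 0.0683, 0.1531]
eef_rot: [-0.001, -0.154, 0.988, -0.0]
ft_force: [-0.3, 0.2, -0.5]
width: 0.0001
```

Request:
{"method": "servo_tool", "body": {
  "increments": "0 0 0.008 0 1; 0 0 0.01 0 1; 0 0 0.009 0 1; 0 0 0.005 0 1; 0 0 0 0 1"
}}

```text
t: 17.5
tool_pos: [0.5587, 0.0684, 0.1245]
eef_rot: [0.001, -0.153, 0.988, 0.0]
ft_force: [-5.9, -0.8, 19.3]
width: -0.0005
```

Request:
{"method": "servo_tool", "body": {
  "increments": "0 0 -0.008 0 1; 0 0 -0.012 0 1; 0 0 -0.013 0 1; 0 0 0 0 1; 0 0 0 0 1"
}}

```text
t: 18.0
tool_pos: [0.5574, 0.0683, 0.1537]
eef_rot: [-0.001, -0.154, 0.988, 0.0]
ft_force: [-0.9, -0.3, -1.2]
width: -0.0001
```

```bash
python3 look.py pics/p3.png
```

```text
(no output)
```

View pics/p3.png

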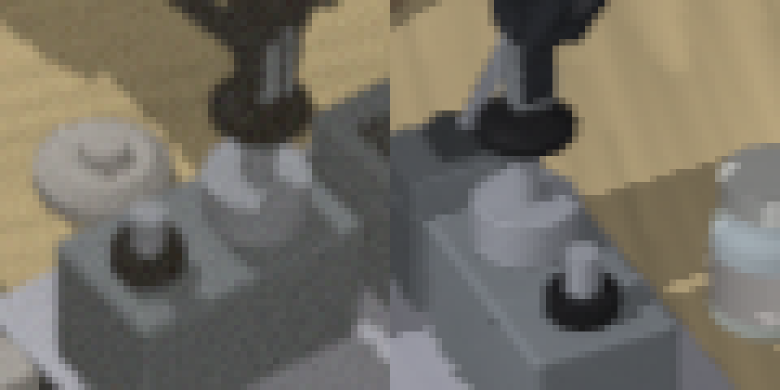

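Request:
{"method": "servo_tool", "body": {
  "increments": "0 0 0.008 0 1; 0 0 0.01 0 1; 0 0 0.01 0 1; 0 0 0.006 0 1; 0 0 0 0 1"
}}

```text
t: 18.6
tool_pos: [0.5586, 0.0684, 0.1245]
eef_rot: [0.001, -0.153, 0.988, 0.001]
ft_force: [-8.0, -0.6, 23.0]
width: 0.0
```

Request:
{"method": "servo_tool", "body": {
  "increments": "0 0 -0.008 0 1; 0 0 -0.012 0 1; 0 0 -0.0135 0 1; 0 0 0 0 1; 0 0 0 0 1"
}}

```text
t: 19.1
tool_pos: [0.5577, 0.0683, 0.1534]
eef_rot: [-0.001, -0.154, 0.988, -0.0]
ft_force: [-0.4, -0.2, -1.3]
width: 0.0001
```

```bash
python3 look.py pics/p4.png
```

Request:
{"method": "servo_tool", "body": {
  "increments": "0 0 0.008 0 1; 0 0 0.01 0 1; 0 0 0.01 0 1; 0 0 0.006 0 1; 0 0 0 0 1"
}}

```text
t: 19.7
tool_pos: [0.5587, 0.0684, 0.1245]
eef_rot: [0.001, -0.153, 0.988, 0.001]
ft_force: [-8.5, -0.1, 24.8]
width: -0.0002
```

Request:
{"method": "servo_tool", "body": {
  "increments": "0 0 -0.008 0 1; 0 0 -0.012 0 1; 0 0 -0.014 0 1; 0 0 0 0 1; 0 0 0 0 1"
}}

```text
t: 20.2
tool_pos: [0.5576, 0.0683, 0.153]
eef_rot: [-0.001, -0.153, 0.988, 0.0]
ft_force: [-0.7, -0.1, 0.3]
width: -0.0003
```

```bash
python3 look.py pics/p5.png
```

Request:
{"method": "servo_tool", "body": {
  "increments": "0 0 0.008 0 1; 0 0 0.01 0 1; 0 0 0.01 0 1; 0 0 0.006 0 1; 0 0 0 0 1"
}}

```text
t: 20.8
tool_pos: [0.5586, 0.0684, 0.1245]
eef_rot: [0.001, -0.153, 0.988, 0.001]
ft_force: [-9.0, -0.9, 25.3]
width: -0.0003
```

Request:
{"method": "servo_tool", "body": {
  "increments": "0 0 -0.008 0 1; 0 0 -0.012 0 1; 0 0 -0.014 0 1; 0 0 0 0 1; 0 0 0 0 1"
}}

```text
t: 21.3
tool_pos: [0.5576, 0.0683, 0.153]
eef_rot: [-0.001, -0.154, 0.988, -0.0]
ft_force: [-0.6, 0.4, 0.5]
width: -0.0001
```

```bash
python3 look.py pics/p6.png
python3 - <<'E'
import cv2,numpy as np
r=[]
for i in range(1,7):
    try:
        a=cv2.imread(f'pics/p{i}.png');r.append(np.vstack([a[150:350,80:210],a[200:350,520:650]]))
    except Exception as e: print(e)
cv2.imwrite('pics/pc.png',np.hstack(r))
E
```

```text
(no output)
```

View pics/pc.png

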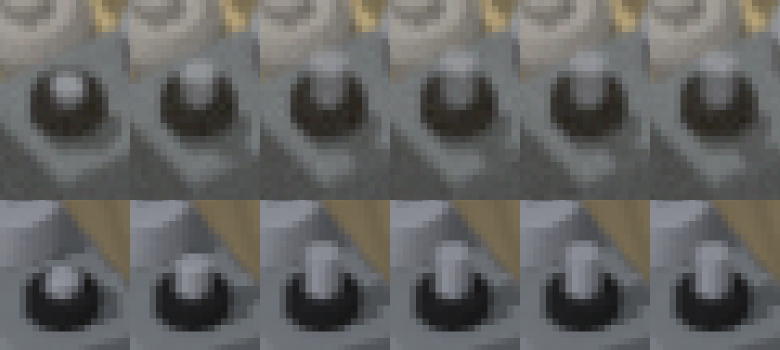

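Request:
{"method": "servo_tool", "body": {
  "increments": "0 0 -0.03 0 1; 0 0 -0.03 0 1; 0 0 -0.03 0 1; 0 0 0 0 1; 0 0 0 0 1"
}}

```text
t: 21.9
tool_pos: [0.5582, 0.0683, 0.2437]
eef_rot: [-0.0, -0.154, 0.988, 0.0]
ft_force: [-0.3, -0.6, 0.2]
width: -0.0001
```

Run:
```python
from h import *
a=arm.camera('scene');b=arm.camera('side')
c1,c2=arm.calibration('scene'),arm.calibration('side')
al=.3078;p=np.array([.5572,.0677])+.062*np.array([np.sin(al),-np.cos(al)])
A=cv2.resize(a[150:230,300:380],None,fx=5,fy=5,interpolation=3);B=cv2.resize(b[130:210,270:350],None,fx=5,fy=5,interpolation=3)
for h in(.112,.116,.122):
    u=(proj(c1,[*p,h])[0]-[300,150]+.5)*5;v=(proj(c2,[*p,h])[0]-[270,130]+.5)*5;print(h,u,v)
    if h==.122:
        cv2.circle(A,tuple(int(x) for x in u),3,(0,0,255),1);cv2.circle(B,tuple(int(x) for x in v),3,(0,0,255),1)
cv2.imwrite('pics/f1.png',np.hstack([A,B]));cv2.imwrite('pics/f2.png',a);print(arm.observe()['t'],arm.observe()['tool_pos'])
```

```text
0.112 [117.22580492 253.44072062] [228.06329623 309.58590732]
0.116 [117.37669819 248.58095247] [228.08054742 304.10848002]
0.122 [117.60405867 241.2579803 ] [228.10655008 295.85452335]
22.0 [0.55714173 0.0683475  0.24219179]
```

View pics/f1.png

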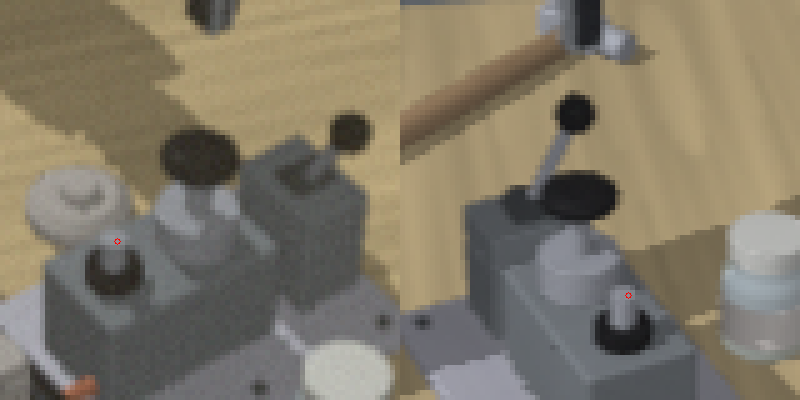

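View pics/f2.png

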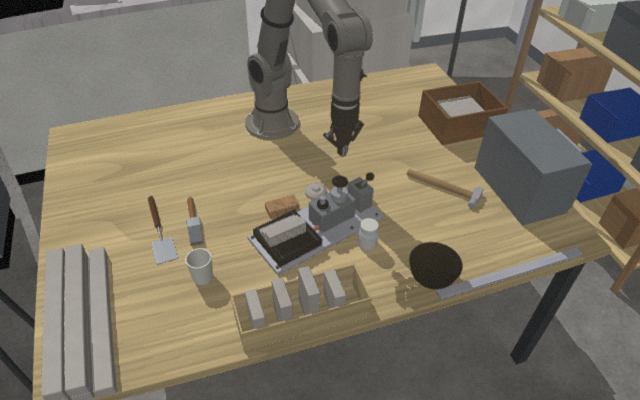

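```bash
python3 -c "
from station import arm
print(arm.finish_job())"
```

```text
the job is handed in; nothing more can be done
None
```

The lever is closed, the plunger is back up and the indicator pin stands fully out. I handed the job in at 22 s of the 53 s allowed.

- **Lever:** I pushed it over until it met its stop, with about 12 N sideways. Triangulating the ball from the two fixed cameras gave an angle of about 1.00 rad, and it still looked closed in the last pictures.
- **Plunger and pin:** I made 8 full strokes down to the hard stop. The end-of-stroke force readings were at most about 33 N. The pin stopped rising after stroke 5, and its top lines up in both cameras with where a 20 mm pin should be. The last pictures show the plunger fully risen and the gripper well above it.
- **Loose things:** The moulding, rosette, sander, jar and the rest look unmoved in the last picture. I judged this by eye and did not measure their positions.

**What went wrong:** The first two pushes at the lever failed because the shut fingertips sat about 2 cm higher than the stated overhang implies. The fingers pressed on top of the ball with about 18 N and slid over it. The pictures showed this, so I lowered the tool and the next push worked.

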